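# Open the retained-sample box and put the jar on the scale

## Task

Take the blue lid off the white food-sample box by its red tab: tip the tab end well up while the far edge stays on the box under the dark keeper clip, then draw the lid out from under the clip, lift it off and lay it flat, right way up, on the pink chopping board, and let go of it. Then take the green-capped sample jar out of the box and stand it upright in the middle of the scale's round pan, ready to be weighed. Do not drop the lid or the jar, and leave the other things on the counter where they are.

Things in the scene. Friction and masses are not known exactly. Their poses are not given: they have to be found in the camera images.
- samplebox: White open-topped rectangular plastic box fixed to the counter, outside 140 (x) x 128 (y) x 72 mm high, walls and floor 5 mm thick. Origin: centre of its underside, z up. A dark keeper clip stands at the middle of its +x end, which faces roughly towards the robot.
- keeper (a point): Inner edge of the keeper clip's lip, underside (62, 0, 80.5 mm in the box's frame). The clip is 50 mm wide (y), its top 84.5 mm above the counter; its lip reaches 8 mm in over the lid's far edge, 3.5 mm above the lid, and its upright stands 3 mm beyond the edge, so the lid cannot be lifted level.
- box_far (a point): Point on top of the box's rim, middle of the outer +x edge (70, 0, 72 mm in the box's frame): the lid's far edge rests here.
- lid: Loose blue lid resting on the box's rim, 140 (x) x 128 (y) mm, plate 5 mm thick; under it a locating rib ring 10 mm deep, 124 x 112 mm outside, fits into the box's mouth with 3 mm play all round. Origin: centre of the plate's underside; z up through the plate; -x points to the red tab. About 90 g. Lying flat on a surface, its origin is 10 mm above it.
- lid_tab (a point): Grip point in the lid's red tab, 93 mm from the lid's centre along its -x, 3 mm above the plate's underside. The tab is 22 mm wide (y), 6 mm thick, and sticks out 36 mm beyond the plate's -x edge, level with the plate; nothing is under or beside it.
- lid_far (a point): Middle of the lower far (+x) edge of the lid, farthest from the tab, 70 mm from the lid's centre.
- jar: Sealed amber sample jar with a paper band and a green cap, standing on the floor of the box under the lid: diameter 46 mm, height 52 mm (cap: top 12 mm, diameter 44 mm), about 160 g. Origin: centre of its underside, z up.
- board: Pink plastic chopping board lying on the counter, fixed, 260 (x) x 200 (y) x 12 mm thick. Origin: centre of its underside, so its top is 12 mm above the origin.
- scale: White flat kitchen scale, fixed, base 190 x 160 x 24 mm, with a round dark steel pan. Origin: underside, 10 mm behind (+x of) the base's centre.
- pan (a point): Centre of the top of the scale's round pan (diameter 124 mm), 32 mm above the counter.
- jar_red: Amber jar like the sample jar but with a red cap, standing on the counter; not to be moved. Origin: centre of its underside.
- tape: Roll of cream tape lying flat, diameter 76 mm, height 19 mm; not to be moved. Origin: centre of its underside.
- marker: Black and red marker pen lying on the counter, 127 mm long, 15 mm thick; not to be moved. Origin: underside, in the black part.
- thermometer: Yellow probe thermometer lying on the counter, body 90 x 30 x 16 mm with a 80 mm steel probe along +x; not to be moved. Origin: centre of the body's underside.
There are look-alikes about, which are no part of the job. Leave any orange look-alike of the samplebox alone.

How it is judged:
By the outcome, as a careful person would: the job done as asked, in the order asked, and still so for the second after the job is handed in, with the robot touching nothing.
It also fails if it takes over 58 s, if anything falls off the work surface, if the arm or the gripper's body presses on something with over 40 N, if the wrist force passes 120 N, or if a joint passes its speed limit or range.

## Robot

A 6-joint arm with a two-finger parallel gripper is mounted at the origin on the work surface. World frame = base frame: x ahead of the robot, y to its left, z up, the work surface at z = 0. Lengths are in mm, angles in degrees, forces in N, time in s.
With the tool pointing down it reaches from about 350 to 850 mm from the base axis. Payload 8.1 kg.
Tool frame: the origin (TCP) lies midway between the tips of the shut fingers; the grasp point (between the pads) lies 19 mm behind it; z points along the fingers, y is the line along which they close (so a half turn about z gives the same grasp; the last joint's range is limited). The gripper opens to 85 mm and grips with 20 to 120 N. Pads are 22 mm wide; open, the fingers measure 114 mm over their backs; the gripper's body (76 mm by 85 mm) begins 54 mm behind the grasp point. The pads swing forward as they close: fully open they stand 13 mm farther back than shut.
Start: joints at [-80.122, 7.471, 85.268, -0, 87.261, -4.893], TCP at [152.993, -580.171, 231.292] pointing down, gripper open.
Joint ranges: [-169.43, 169.43], [-51.17, 129.36], [1.28, 143.12], [-76.62, 256.62], [0, 156.53], [-152.29, 152.29]. Speed limits (degrees/s): [136.94, 136.94, 159.86, 180, 180, 180].

## Interface

Orientations are given as [roll, pitch, yaw] about the fixed x, y, z axes, in that order (R = Rz(yaw) Ry(pitch) Rx(roll)).
In Python, from bench import sensors, optics, r gives the robot as it stands.
- The arm moves only by the tool apply_moves, never from a script. Its argument "targets" is a list of rows, each a list of 7 numbers: the shift along the tool's x, y, z in mm, then the turn, a rotation vector about the tool's x, y, z in rad, then the closure, from 0 (fully open) to 1 (shut). In form: [[x, y, z, wx, wy, wz, claw], ...]. A call has 1 to 20 rows; each row shifts and turns the commanded pose from where the row before left it, along the tool's axes as they then stand; what a row does not reach is not made up. A row lasts 1/8 s, in which the tool goes at most 62.5 mm and 10.7 degrees, less where a joint would pass 70% of its speed; a pose out of reach is approached as far as the arm can. A call is refused whole if a number of a shift passes 62.5 or a number of a turn 0.188, either way. A call with a gripper value outside its range is refused whole. The fingers move at their own pace and stop on an object; "force" is the grip in N (left out, the last holds). Time passes only in rows, so rows that do not move let the fingers close. It gives the time, the measured TCP pose, the force, the opening and the grip force at its end, in the units of the state.
- sensors.sense(): the state, without advancing time (a new reading comes with each control period).
- optics.snapshot(name): name is "scene" or "top" or "wrist"; returns the picture (384x512x3 uint8, red, green, blue); there is no depth.
- optics.get_calibration(name): a dict with "camera_matrix" (3x3 intrinsics, pixels), "dist_coeffs" ([k1, k2, p1, p2, k3] as OpenCV has them; the pictures are not rectified), "pose" (4x4, takes a point from camera to world coordinates). Camera axes: x right, y down, z forward; pixel columns grow to the right and rows downward; lengths in mm; the calibration is good to about 2 mm. A picture is of the moment at which its call begins: read the wrist's pose just before it. get_calibration takes no time and is no camera call; for the wrist camera it gives the pose at the moment of the call.
- r.hand_in(): hands the job in; it is judged then, once.
The state is a dict: "time": time; "joint_pos": joint angles; "qd": joint speeds; "joint_efforts": joint torques, N m; "tool_pos": TCP position; "tcp_rot": TCP orientation; "ft_force": force on the tool from outside, world axes, zero at the start; "wrist_torque": the same for the moment, N m; "finger_gap": finger opening in mm; "grip_force": force on a finger pad.
Only numpy, scipy, OpenCV 4.12 (cv2) and the standard library are available. Lean on these libraries where they do the work, as an engineer would, in place of code of your own. Each camera call takes 0.05 s, during which the arm holds its last target. There are 200 camera calls.

## Working session

There is one attempt and no reset: what is moved stays moved. The work goes in short steps, Python scripts to look and compute and a tool call to move; the robot and the scene stay as the last step left them, time stands still between calls to the robot, and variables do not carry over. Pictures are saved under pics/ and viewed, at most 11 in all, crops included, and the job is handed in when it is done.

Besides the shell and the picture viewer there is one more tool, called as name(argument=value, ...), one argument or row to a line, values as JSON. apply_moves: Moves the arm, as the interface text tells. Its arguments: {"type":"object","properties":{"targets":{"type":"array"},"force":{"type":"number"}},"required":["targets"]}

```bash
ls; mkdir -p pics; python3 - <<'E'
from bench import sensors, optics, r
import cv2,numpy as np
s=sensors.sense();print({k:np.round(v,2).tolist() for k,v in s.items()})
for n in ("scene","top"):
    im=optics.snapshot(n);cv2.imwrite(f"pics/{n}0.png",im[:,:,::-1]);np.save(f"{n}0.npy",im)
    c=optics.get_calibration(n);print(n,np.round(c["camera_matrix"],1).tolist(),np.round(c["dist_coeffs"],3),np.round(c["pose"],3).tolist())
E
```

```text
pics
{'time': 0.0, 'joint_pos': [-80.12, 7.52, 85.33, -0.0, 87.26, -4.89], 'qd': [-0.02, 0.01, 0.0, -0.09, 0.0, 0.03], 'joint_efforts': [-0.0, -56.94, -50.06, -0.0, 0.01, 0.0], 'tool_pos': [152.87, -579.61, 230.22], 'tcp_rot': [-179.89, -0.01, 14.77], 'ft_force': [-1.26, 0.4, -0.24], 'wrist_torque': [-0.01, -0.03, -0.01], 'grip_force': 0.0, 'finger_gap': 85.5}
scene [[378.4, 0.0, 257.1], [0.0, 378.4, 195.1], [0.0, 0.0, 1.0]] [-0.011  0.     0.     0.     0.   ] [[-0.625, 0.58, -0.523, 1068.228], [0.78, 0.478, -0.402, 374.074], [0.017, -0.66, -0.751, 795.216], [0.0, 0.0, 0.0, 1.0]]
top [[392.2, 0.0, 246.2], [0.0, 392.2, 197.5], [0.0, 0.0, 1.0]] [-0.042  0.     0.     0.     0.   ] [[0.001, -0.994, 0.111, 467.249], [-1.0, 0.0, 0.009, -17.913], [-0.009, -0.111, -0.994, 1059.605], [0.0, 0.0, 0.0, 1.0]]
```

View pics/scene0.png

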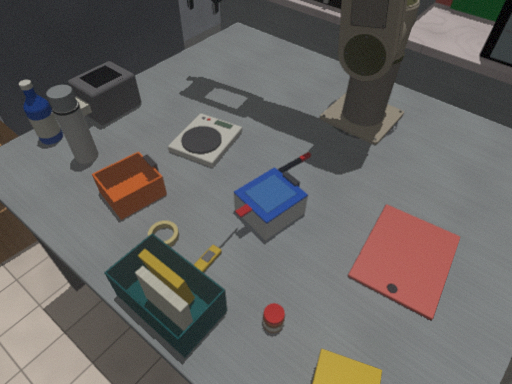

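View pics/top0.png

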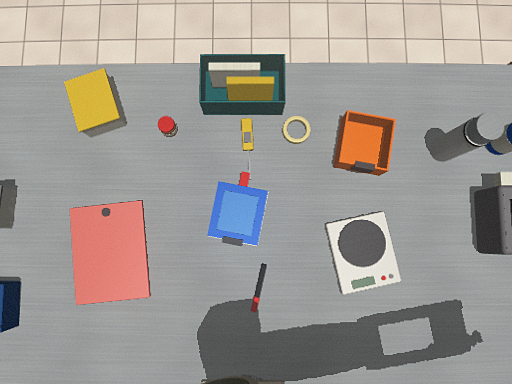

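The scene picture shows the blue-lidded white box with its red tab near (245,208), the pan at (201,139) and the board at (405,258). In the top picture the lid is at (238,213), its tab at (244,179), the keeper at (232,240), the board at (110,252) and the pan at (362,242).

Things that could be mistaken for the tab or box:
- Red: the tab (244,179), the jar_red cap (168,126) and the marker's red end (255,303). I choose the tab joined to the blue lid.
- Box: the white box with the blue lid (238,213) or the orange look-alike (365,142). I choose the white one.

```bash
cat > h.py <<'E'
import numpy as np,cv2
from scipy.spatial.transform import Rotation as R
from bench import sensors, optics, r
def ray(cal,uv):
    K,d,T=[np.array(cal[k]) for k in("camera_matrix","dist_coeffs","pose")]
    p=cv2.undistortPoints(np.array(uv,float).reshape(-1,1,2),K,d).reshape(-1,2)
    return T[:3,3],np.c_[p,np.ones(len(p))]@T[:3,:3].T
def onplane(cal,uv,z):
    o,v=ray(cal,uv); return o+v*((z-o[2])/v[:,2])[:,None]
def mask(im,h0,h1,s0,v0=40,v1=255):
    h=cv2.cvtColor(im,cv2.COLOR_RGB2HSV)
    m=(h[...,1]>=s0)&(h[...,2]>=v0)&(h[...,2]<=v1)
    hh=h[...,0]; m&=((hh>=h0)&(hh<=h1)) if h0<=h1 else ((hh>=h0)|(hh<=h1))
    return m.astype(np.uint8)
def blob(m,near):
    cs,_=cv2.findContours(m,cv2.RETR_EXTERNAL,cv2.CHAIN_APPROX_NONE)
    cs=[c for c in cs if cv2.contourArea(c)>15]
    return min(cs,key=lambda c:np.hypot(*(c.reshape(-1,2).mean(0)-near)))
def rect(c,cal,z):   # metric min-area rect on a plane
    P=onplane(cal,c.reshape(-1,2),z)[:,:2].astype(np.float32)
    return cv2.minAreaRect(P)
E
python3 - <<'E'
from h import *
im=np.load("top0.npy");cal=optics.get_calibration("top")
for n,hs,near,z in (("lid",(100,130,120),(238,213),77),("tab",(170,8,120),(244,179),76),("board",(170,8,80),(110,252),12),("redcap",(170,8,120),(168,126),52),("markerred",(170,8,120),(255,303),8)):
    c=blob(mask(im,*hs),near);print(n,rect(c,cal,z),cv2.boundingRect(c))
h=cv2.cvtColor(im,cv2.COLOR_RGB2HSV)
g=cv2.cvtColor(im,cv2.COLOR_RGB2GRAY)
m=((g<95)).astype(np.uint8);w=np.zeros_like(m);w[210:275,330:395]=1
c=blob(m*w,(362,242));P=onplane(cal,c.reshape(-1,2),32)[:,:2].astype(np.float32);print("pan",cv2.minEnclosingCircle(P),cv2.fitEllipse(P))
im2=np.load("scene0.npy");cal2=optics.get_calibration("scene")
c=blob(mask(im2,100,130,120),(270,195));print("lid scene",rect(c,cal2,77))
c=blob(mask(im2,170,8,120),(245,208));print("tab scene",rect(c,cal2,79))
c=blob(mask(im2,170,8,80),(405,258));print("board scene",rect(c,cal2,12))
a=cv2.resize(im[160:260,190:290],(500,500),interpolation=cv2.INTER_CUBIC)
b=cv2.resize(im2[160:260,210:310],(300,300),interpolation=cv2.INTER_CUBIC)
o=np.zeros((500,800,3),np.uint8);o[:,:500]=a;o[:300,500:]=b
cv2.imwrite("pics/crop.png",o[:,:,::-1])
E
```

```text
lid ((539.316162109375, 13.119731903076172), (126.95719146728516, 139.56793212890625), 78.89376831054688) (207, 181, 61, 64)
tab ((626.2515869140625, -2.938124656677246), (22.867624282836914, 35.72874069213867), 78.56336212158203) (238, 172, 12, 15)
board ((439.22052001953125, 357.76092529296875), (258.9184265136719, 200.82188415527344), 6.357513427734375) (70, 200, 81, 105)
redcap ((776.700927734375, 204.21835327148438), (43.076446533203125, 43.8033561706543), 89.73465728759766) (158, 116, 17, 17)
markerred ((304.6404113769531, -31.34720230102539), (13.898307800292969, 39.003211975097656), 78.47547912597656) (251, 296, 8, 16)
pan ((464.66876220703125, -309.16485595703125), 61.57277297973633) ((464.7725524902344, -309.3827819824219), (118.53388977050781, 120.94902038574219), 170.55426025390625)
lid scene ((540.745361328125, 11.037055969238281), (128.66690063476562, 142.76458740234375), 78.7406234741211)
tab scene ((629.2052612304688, -5.6702070236206055), (23.253162384033203, 35.19654083251953), 80.03047943115234)
board scene ((444.2720947265625, 357.17822265625), (263.46563720703125, 198.59176635742188), 6.280026435852051)
```

View pics/crop.png

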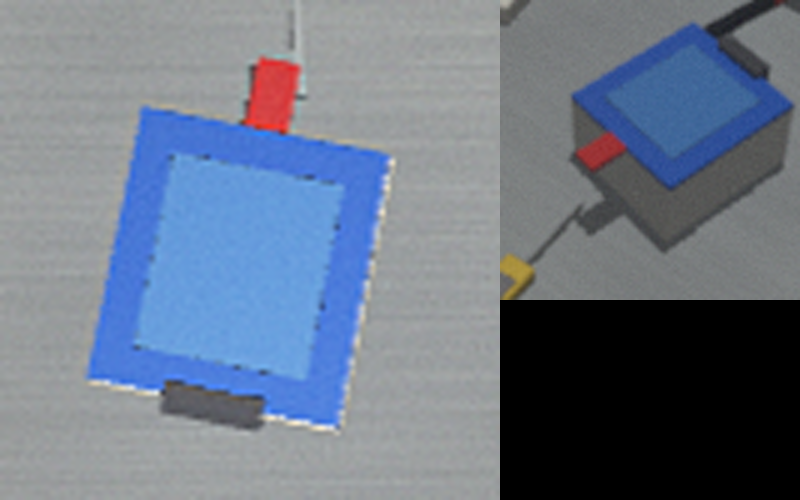

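The crop shows the red tab joined to the blue lid at crop (270,95), the dark keeper at (212,405) on the opposite side, and white walls beneath. This is the right box. The measured lid is 127x140 mm and the tab 23x36 mm, which match the sizes given. The lid centre is about (540,12.5), the tab points at yaw -11°, and the grip point is about (631,-5,75). Now moving to hover over it.

apply_moves(
  targets=[
    [0,0,0,0,0,0.15,0.4],
    [0,0,0,0,0,0.15,0.4],
    [0,0,0,0,0,0.15,0.4],
    [26,-47,0,0,0,0,0.4],
    [26,-47,0,0,0,0,0.4],
    [26,-47,0,0,0,0,0.4],
    [26,-47,0,0,0,0,0.4],
    [26,-47,0,0,0,0,0.4],
    [26,-47,0,0,0,0,0.4],
    [26,-47,0,0,0,0,0.4],
    [26,-47,0,0,0,0,0.4],
    [26,-47,0,0,0,0,0.4],
    [26,-47,0,0,0,0,0.4],
    [26,-47,0,0,0,0,0.4],
    [26,-47,0,0,0,0,0.4],
    [24,-46,0,0,0,0,0.4],
    [24,-46,0,0,0,0,0.4],
    [0,0,0,0,0,0,0.4],
  ],
  force=40,
)

```text
time: 2.35
tool_pos: [632.5, -1.7, 229.8]
tcp_rot: [-180.0, 0.1, -10.8]
ft_force: [-1.0, 0.0, 0.2]
finger_gap: 51.5
grip_force: 0.0
```

```bash
cat > st.py <<'E'
from h import *
s=sensors.sense()
E
python3 - <<'E'
from st import *
cal=optics.get_calibration("wrist");im=optics.snapshot("wrist");cv2.imwrite("pics/w1.png",im[:,:,::-1]);np.save("w1.npy",im)
print({k:np.round(s[k],1).tolist() for k in("time","joint_pos","tool_pos","tcp_rot","ft_force","finger_gap")})
print(np.round(cal["pose"],2).tolist(),np.round(cal["camera_matrix"],1).tolist())
m=mask(im,170,8,120)
cs,_=cv2.findContours(m,cv2.RETR_EXTERNAL,cv2.CHAIN_APPROX_NONE)
for c in cs:
    if cv2.contourArea(c)>100: print(cv2.boundingRect(c),rect(c,cal,78))
m=mask(im,100,130,120)
cs,_=cv2.findContours(m,cv2.RETR_EXTERNAL,cv2.CHAIN_APPROX_NONE)
for c in cs:
    if cv2.contourArea(c)>300: print("blue",cv2.boundingRect(c),rect(c,cal,77))
E
```

```text
{'time': 2.4, 'joint_pos': [-4.8, 12.6, 79.7, 0.0, 87.8, 96.0], 'tool_pos': [632.5, -1.7, 229.8], 'tcp_rot': [-180.0, 0.1, -10.8], 'ft_force': [-1.0, 0.0, 0.2], 'finger_gap': 51.5}
[[-0.19, -0.93, -0.31, 712.57], [-0.98, 0.18, 0.06, -16.21], [-0.0, 0.32, -0.95, 372.23], [0.0, 0.0, 0.0, 1.0]] [[304.6, 0.0, 255.1], [0.0, 304.6, 191.1], [0.0, 0.0, 1.0]]
(114, 358, 26, 25) ((403.1086120605469, 208.06790161132812), (22.289352416992188, 50.460235595703125), 45.25802993774414)
(0, 236, 97, 137) ((531.6507568359375, 298.5936584472656), (106.80670928955078, 213.2242431640625), 31.240571975708008)
(249, 162, 23, 36) ((626.8340454101562, -4.110326766967773), (21.806318283081055, 36.754432678222656), 78.83553314208984)
(0, 41, 51, 48) ((772.93212890625, 184.71334838867188), (45.2099723815918, 38.95313262939453), 72.02872467041016)
blue (198, 196, 124, 113) ((540.95458984375, 12.738117218017578), (127.97114562988281, 140.1221160888672), 79.01351928710938)
```

View pics/w1.png

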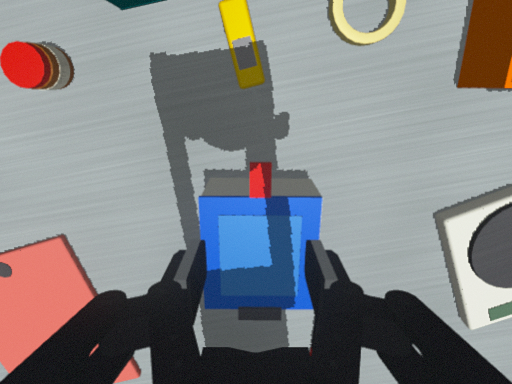

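The wrist view shows the tab at (260,180) on the lid, with the keeper at (260,312). All three views agree: lid centre (540.9,12.7), tab grip point (631.7,-5.0), yaw -11°. I'll go down and grip.

apply_moves(
  targets=[
    [0,3.4,30,0,0,0,0.4],
    [0,0,40,0,0,0,0.4],
    [0,0,40,0,0,0,0.4],
    [0,0,30,0,0,0,0.4],
    [0,0,20,0,0,0,0.4],
    [0,0,9,0,0,0,0.4],
    [0,0,0,0,0,0,0.4],
    [0,0,0,0,0,0,0.9],
    [0,0,0,0,0,0,0.9],
    [0,0,0,0,0,0,0.9],
    [0,0,0,0,0,0,0.9],
    [0,0,0,0,0,0,0.9],
  ],
  force=50,
)

```text
time: 3.9
tool_pos: [632.2, -8.4, 63.8]
tcp_rot: [-180.0, -0.1, -11.0]
ft_force: [0.1, -0.4, 5.5]
finger_gap: 20.6
grip_force: 49.3
```

```bash
python3 - <<'E'
from st import *
cal=optics.get_calibration("wrist");im=optics.snapshot("wrist");a=im
b=optics.snapshot("scene")[140:260,190:330];b=cv2.resize(b,(560,480),interpolation=cv2.INTER_CUBIC)
s2=sensors.sense()
for q in(s,s2):print({k:np.round(q[k],1).tolist() for k in("time","joint_pos","tool_pos","tcp_rot","ft_force","wrist_torque","finger_gap")})
o=np.zeros((480,800,3),np.uint8);o[:,:560]=b;o[:300,560:]=a[84:384,136:376]
cv2.imwrite("pics/g1.png",o[:,:,::-1])
E
```

```text
{'time': 3.9, 'joint_pos': [-5.4, 19.8, 89.0, 0.0, 71.0, 95.6], 'tool_pos': [632.2, -8.4, 63.8], 'tcp_rot': [-180.0, -0.1, -11.0], 'ft_force': [0.1, -0.4, 5.5], 'wrist_torque': [0.0, 0.1, 0.0], 'finger_gap': 20.6}
{'time': 4.0, 'joint_pos': [-5.4, 19.8, 89.0, 0.0, 71.0, 95.6], 'tool_pos': [632.2, -8.4, 63.8], 'tcp_rot': [-180.0, -0.1, -11.0], 'ft_force': [1.2, -0.2, 6.9], 'wrist_torque': [0.1, 0.1, -0.1], 'finger_gap': 20.4}
```

View pics/g1.png

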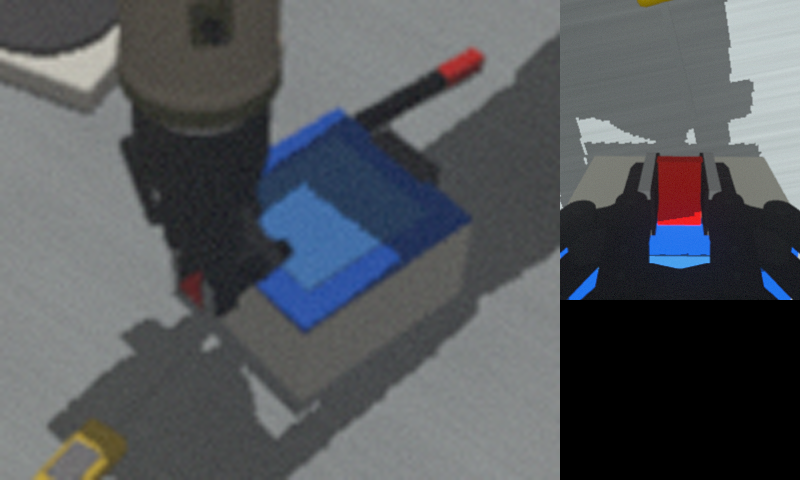

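The grip is good: the tab sits centred between the pads. The earlier reading lagged, so the hand is about 3 mm too far in -y. I'll shift it back and then tip the lid about its far edge.

apply_moves(
  targets=[
    [0,-2.5,0,0,0,0,0.9],
    [0,0,0,0,0,0,0.9],
    [0.2,0,-8.2,0,0.05,0,0.9],
    [0.2,0,-8.2,0,0.05,0,0.9],
    [0.5,0,-8.2,0,0.05,0,0.9],
    [0.5,0,-8.2,0,0.05,0,0.9],
    [0,0,0,0,0,0,0.9],
    [0,0,0,0,0,0,0.9],
  ],
  force=60,
)

```text
time: 5.0
tool_pos: [630.4, -5.7, 95.0]
tcp_rot: [-180.0, -11.4, -11.0]
ft_force: [0.4, -0.4, -0.1]
finger_gap: 20.7
grip_force: 59.1
```

apply_moves(
  targets=[
    [0.6,0,-8.1,0,0.05,0,0.9],
    [0.6,0,-8.1,0,0.05,0,0.9],
    [0.6,0,-8.1,0,0.05,0,0.9],
    [0.2,0,-4,0,0.025,0,0.9],
    [0,0,0,0,0,0,0.9],
    [0,0,0,0,0,0,0.9],
  ],
)

```text
time: 5.75
tool_pos: [625.1, -4.7, 122.6]
tcp_rot: [180.0, -21.4, -11.0]
ft_force: [-0.6, 1.3, -0.3]
finger_gap: 20.4
grip_force: 59.2
```

```bash
python3 - <<'E'
from st import *
b=optics.snapshot("scene");a=optics.snapshot("top");w=optics.snapshot("wrist")
print(np.round(s["tool_pos"],1),np.round(s["tcp_rot"],1),np.round(s["ft_force"],1),np.round(s["wrist_torque"],2))
b=cv2.resize(b[130:250,190:310],(480,480),interpolation=cv2.INTER_CUBIC)
a=cv2.resize(a[160:260,190:290],(300,300),interpolation=cv2.INTER_CUBIC)
o=np.zeros((600,800,3),np.uint8);o[:480,:480]=b;o[:300,480:780]=a;o[300:540,480:800]=cv2.resize(w,(320,240))
cv2.imwrite("pics/t1.png",o[:,:,::-1])
E
```

```text
[625.1  -4.7 122.6] [180.  -21.4 -11. ] [-0.6  1.3 -0.3] [0.02 0.42 0.02]
```

View pics/t1.png

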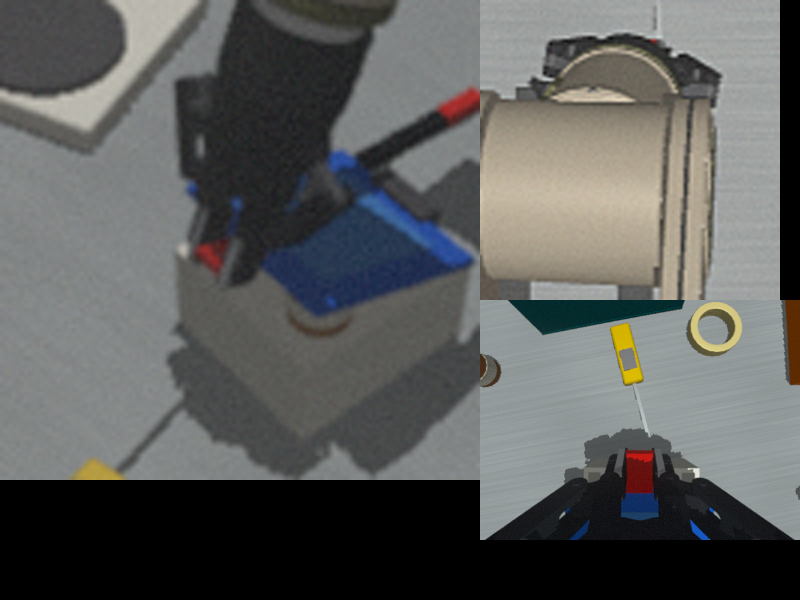

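The scene crop shows the lid tipped about 21°, with its far edge still on the rim under the clip, and no forces to speak of. I'll draw it out along its plane and then lift.

apply_moves(
  targets=[
    [3,0,0,0,0,0,0.9],
    [4,0,0,0,0,0,0.9],
    [5,0,0,0,0,0,0.9],
    [6,0,0,0,0,0,0.9],
    [6,0,0,0,0,0,0.9],
    [4,0,-4,0,0,0,0.9],
    [5,0,-12,0,0,0,0.9],
    [7,0,-18,0,0,0,0.9],
    [9,0,-23,0,0,0,0.9],
    [9,0,-23,0,0,0,0.9],
    [7,0,-18,0,0,0,0.9],
    [0,0,0,0,0,0,0.9],
  ],
)

```text
time: 7.4
tool_pos: [650.6, -9.4, 241.4]
tcp_rot: [-180.0, -21.8, -11.0]
ft_force: [-0.3, 0.9, -1.3]
finger_gap: 20.1
grip_force: 59.0
```

apply_moves(
  targets=[
    [0,0,0,0,-0.094,0,0.9],
    [0,0,0,0,-0.094,0,0.9],
    [0,0,0,0,-0.094,0,0.9],
    [0,0,0,0,-0.093,0,0.9],
    [0,0,0,0,0,-0.1,0.9],
    [0,0,0,0,0,-0.1,0.9],
    [0,0,0,0,0,-0.102,0.9],
    [0,0,0,0,0,0,0.9],
    [0,0,0,0,0,0,0.9],
  ],
)

```text
time: 8.52
tool_pos: [648.9, -9.3, 237.1]
tcp_rot: [-180.0, 0.1, 6.2]
ft_force: [-0.5, -0.0, 0.7]
finger_gap: 20.5
grip_force: 59.0
```

```bash
cat >> h.py <<'E'
def go(target,rot=None):  # tool-frame shift from the measured pose to a world point
    s=sensors.sense();M=R.from_euler("xyz",s["tcp_rot"],degrees=True)
    return np.round(M.inv().apply(np.array(target)-s["tool_pos"]),1)
E
python3 - <<'E'
from h import *
s=sensors.sense();print(np.round(s["tool_pos"],1),np.round(s["tcp_rot"],1),np.round(s["joint_pos"],1),s["time"])
print(go([584,373,200]))
E
```

```text
[648.9  -9.3 237.1] [-1.8e+02  1.0e-01  6.2e+00] [-5.3 15.  76.2 -0.  88.9 78.5] 8.525
[ -23.5 -387.1   37.2]
```

apply_moves(
  targets=[
    [-1,-20,0,0,0,0,0.9],
    [-2.5,-40,0,0,0,0,0.9],
    [-2.5,-40,0,0,0,0,0.9],
    [-2.5,-40,0,0,0,0,0.9],
    [-2.5,-40,0,0,0,0,0.9],
    [-2.5,-40,0,0,0,0,0.9],
    [-2.5,-40,0,0,0,0,0.9],
    [-2.5,-40,0,0,0,0,0.9],
    [-2.5,-40,20,0,0,0,0.9],
    [-2,-30,30,0,0,0,0.9],
    [-1,-17,40,0,0,0,0.9],
    [0,0,30,0,0,0,0.9],
    [0,0,20,0,0,0,0.9],
    [0,0,0,0,0,0,0.9],
    [0,0,0,0,0,0,0.9],
    [0,0,0,0,0,0,0.9],
  ],
)

```text
time: 10.52
tool_pos: [584.2, 373.1, 100.1]
tcp_rot: [-179.9, -0.2, 6.3]
ft_force: [0.0, 0.5, -0.5]
finger_gap: 20.2
grip_force: 59.0
```

```bash
python3 - <<'E'
from st import *
cs=optics.get_calibration("scene");b=optics.snapshot("scene");ct=optics.get_calibration("top");a=optics.snapshot("top");cw=optics.get_calibration("wrist");w=optics.snapshot("wrist")
print(s["time"],np.round(s["tool_pos"],1),np.round(s["tcp_rot"],1),np.round(s["ft_force"],1),np.round(s["wrist_torque"],2))
c=blob(mask(b,100,130,120),(405,240));print("lid scene @z",s["tool_pos"][2]+13,rect(c,cs,s["tool_pos"][2]+13))
for n,im,cal in(("w",w,cw),("t",a,ct)):
  m=mask(im,170,8,80);k,_=cv2.findContours(m,cv2.RETR_EXTERNAL,cv2.CHAIN_APPROX_NONE)
  c=max(k,key=cv2.contourArea);q=c.reshape(-1,2);P=onplane(cal,q,12);print(n,cv2.boundingRect(c),"maxx",P[P[:,0].argmax()],"maxy",P[P[:,1].argmax()])
o=np.zeros((600,800,3),np.uint8);o[:480,:480]=cv2.resize(b[150:330,320:500],(480,480),interpolation=cv2.INTER_CUBIC);o[:240,480:800]=cv2.resize(a[100:340,0:320],(320,240));o[300:540,480:800]=cv2.resize(w,(320,240))
cv2.imwrite("pics/b1.png",o[:,:,::-1])
E
```

```text
10.525 [584.2 373.1 100.1] [-179.9   -0.2    6.3] [ 0.   0.5 -0.5] [-0.02 -0.12 -0.01]
lid scene @z 113.14457898408635 ((471.4945983886719, 311.4260559082031), (83.1790771484375, 28.031675338745117), 5.511271953582764)
w (135, 211, 239, 97) maxx [581.93281174 281.421418    12.        ] maxy [549.41659836 470.46759398  12.        ]
t (84, 200, 66, 103) maxx [577.98408102 275.50364424  12.        ] maxy [348.26404079 421.99769645  12.        ]
```

View pics/b1.png

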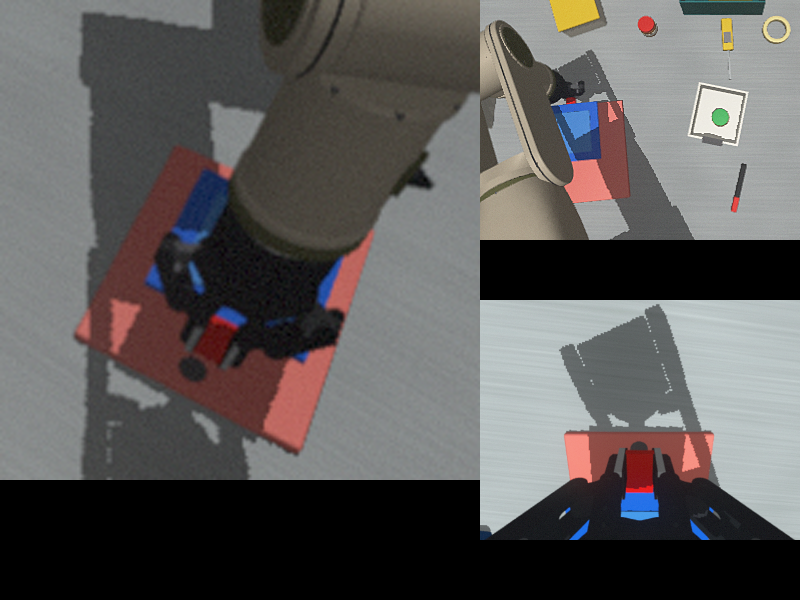

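The lid is held level over the board. In the top view the box is open and the jar's green cap shows at about top px (240,217). Lowering onto the board.

apply_moves(
  targets=[
    [0,0,20,0,0,0,0.9],
    [0,0,25,0,0,0,0.9],
    [0,0,20,0,0,0,0.9],
    [0,0,10,0,0,0,0.9],
    [0,0,5,0,0,0,0.9],
    [0,0,3,0,0,0,0.9],
    [0,0,0,0,0,0,0.9],
    [0,0,0,0,0,0,0.9],
  ],
)

```text
time: 11.68
tool_pos: [583.5, 372.9, 15.7]
tcp_rot: [-180.0, -0.1, 6.3]
ft_force: [0.1, -0.5, -1.2]
finger_gap: 20.0
grip_force: 59.0
```

apply_moves(
  targets=[
    [0,0,1,0,0,0,0.9],
    [0,0,1,0,0,0,0.9],
    [0,0,0,0,0,0,0.9],
    [0,0,0,0,0,0,0.9],
  ],
)

```text
time: 12.18
tool_pos: [583.6, 372.9, 13.7]
tcp_rot: [-180.0, -0.1, 6.3]
ft_force: [1.3, -0.8, 5.4]
finger_gap: 20.0
grip_force: 59.7
```

Contact with the board. Releasing and rising.

apply_moves(
  targets=[
    [0,0,-0.5,0,0,0,0.6],
    [0,0,0,0,0,0,0.3],
    [0,0,0,0,0,0,0.3],
    [0,0,0,0,0,0,0.3],
    [0,0,-15,0,0,0,0.3],
    [0,0,-30,0,0,0,0.3],
    [0,0,-45,0,0,0,0.3],
    [0,0,-55,0,0,0,0.3],
    [0,0,-50,0,0,0,0.3],
    [0,20,0,0,0,0,0.3],
    [0,40,0,0,0,0,0.3],
    [0,50,0,0,0,0,0.3],
    [0,50,0,0,0,0,0.3],
    [0,50,0,0,0,0,0.3],
    [0,0,0,0,0,0,0.3],
    [0,0,0,0,0,0,0.3],
  ],
)

```text
time: 14.18
tool_pos: [605.8, 163.8, 208.4]
tcp_rot: [-180.0, 0.0, 6.2]
ft_force: [-0.4, 0.5, -0.5]
finger_gap: 59.7
grip_force: 0.0
```

```bash
python3 - <<'E'
from st import *
c_={n:optics.get_calibration(n) for n in("scene","top","wrist")};I={n:optics.snapshot(n) for n in c_}
a=I["top"];b=I["scene"];w=I["wrist"]
print(s["time"],np.round(s["tool_pos"],1),np.round(s["tcp_rot"],1),np.round(s["ft_force"],1),round(s["finger_gap"],1))
for n,near in(("top",(130,230)),("scene",(395,245))):
  c=blob(mask(I[n],100,130,120),near);print("lid",n,rect(c,c_[n],27))
for n in c_:
  m=mask(I[n],50,80,90);k,_=cv2.findContours(m,cv2.RETR_EXTERNAL,cv2.CHAIN_APPROX_NONE)
  for c in k:
    if cv2.contourArea(c)>60:
      P=onplane(c_[n],c.reshape(-1,2),57)[:,:2].astype(np.float32);print("cap",n,cv2.boundingRect(c),cv2.minEnclosingCircle(P),cv2.minAreaRect(P))
o=np.zeros((600,800,3),np.uint8);o[:384,:512]=a;o[:288,512:]=cv2.resize(b[100:340,260:500],(288,288));o[300:516,512:]=cv2.resize(w,(288,216))
o[384:600,:300]=cv2.resize(a[165:265,180:320],(300,216),interpolation=cv2.INTER_CUBIC)
cv2.imwrite("pics/b2.png",o[:,:,::-1])
E
```

```text
14.175 [605.8 163.8 208.4] [-180.     0.     6.2] [-0.4  0.5 -0.5] 59.7
lid top ((491.1121826171875, 346.7843017578125), (138.07073974609375, 93.17031860351562), 6.015249252319336)
lid scene ((491.91973876953125, 362.213623046875), (139.76734924316406, 125.64398956298828), 5.731320381164551)
cap scene (263, 189, 16, 14) ((534.096435546875, 6.217627048492432), 23.323776245117188) ((534.7758178710938, 5.719785690307617), (44.60152053833008, 39.40557861328125), 26.07081413269043)
cap scene (474, 0, 32, 21) ((-1087.31689453125, 99.50757598876953), 143.73072814941406) ((-1084.3204345703125, 85.42149353027344), (279.44805908203125, 106.3235092163086), 6.688014507293701)
cap top (232, 209, 17, 17) ((530.5144653320312, 7.526118755340576), 21.555564880371094) ((529.52490234375, 6.81452751159668), (40.98432540893555, 40.98720932006836), 0.020153023302555084)
cap wrist (370, 235, 42, 38) ((532.960693359375, 8.998641967773438), 24.70615005493164) ((533.131591796875, 8.939373016357422), (49.068023681640625, 41.54112243652344), 52.829872131347656)
```

View pics/b2.png

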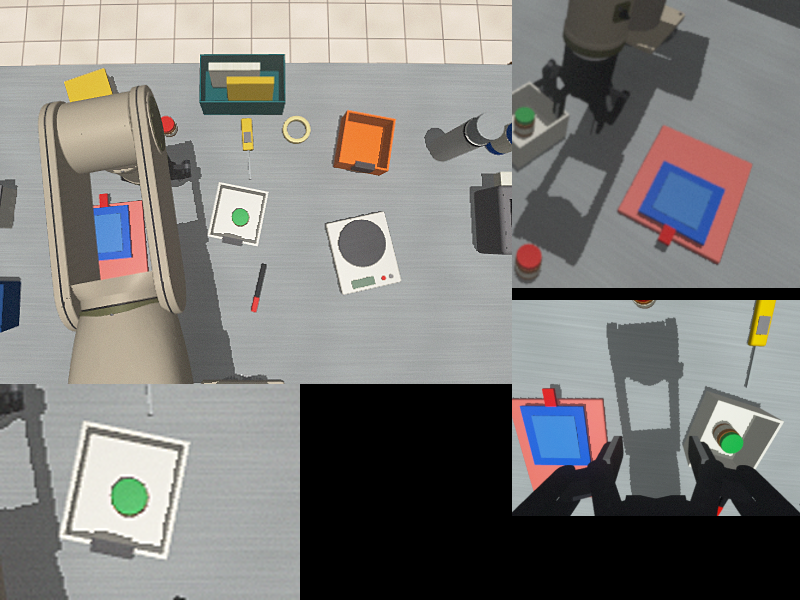

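The lid lies flat and right way up on the board, centred at about (491,362). The jar's green cap averages (532.5,7.5) over the three views, near the middle of the box. Moving above it.

apply_moves(
  targets=[
    [0,0,0,0,0,0.15,0.25],
    [0,0,0,0,0,0.15,0.25],
    [-7,28,0,0,0,0,0.25],
    [-10,40,0,0,0,0,0.25],
    [-10,40,0,0,0,0,0.25],
    [-10,40,0,0,0,0,0.25],
    [-5,19,30,0,0,0,0.25],
    [0,0,35,0,0,0,0.25],
    [0,0,20,0,0,0,0.25],
    [0,0,0,0,0,0,0.25],
    [0,0,0,0,0,0,0.25],
    [0,0,0,0,0,0,0.25],
  ],
)

```text
time: 15.82
tool_pos: [534.2, 8.2, 124.9]
tcp_rot: [-180.0, -0.1, -10.9]
ft_force: [0.3, 0.4, 0.1]
finger_gap: 64.1
grip_force: 0.0
```

```bash
python3 - <<'E'
from st import *
c=optics.get_calibration("wrist");w=optics.snapshot("wrist")
print(s["time"],np.round(s["tool_pos"],1),np.round(s["tcp_rot"],1),round(s["finger_gap"],1))
k=max(cv2.findContours(mask(w,50,80,90),0,cv2.CHAIN_APPROX_NONE)[0],key=cv2.contourArea)
P=onplane(c,k.reshape(-1,2),57)[:,:2].astype(np.float32);e=cv2.minEnclosingCircle(P);print(cv2.boundingRect(k),e,cv2.minAreaRect(P))
print(go([*e[0],20]))
cv2.imwrite("pics/w3.png",w[:,:,::-1])
E
```

```text
15.825 [534.2   8.2 124.9] [-1.80e+02 -1.00e-01 -1.09e+01] 64.1
(232, 179, 56, 57) ((532.2234497070312, 7.2537312507629395), 22.71521759033203) ((532.0357055664062, 6.457216262817383), (41.110145568847656, 44.52714157104492), 79.15017700195312)
[ -2.    1.2 104.8]
```

View pics/w3.png

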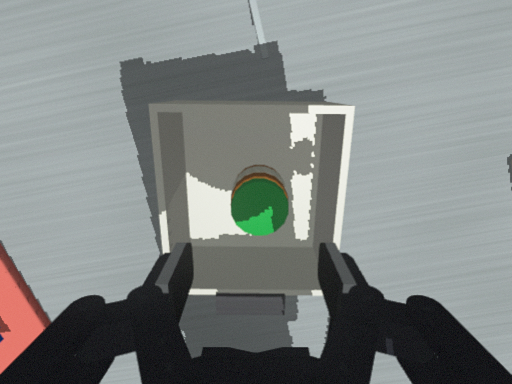

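The cap is at (260,207), centred between the fingers, and there is clearance to the walls. Going down and gripping the jar.

apply_moves(
  targets=[
    [-2,1,20,0,0,0,0.25],
    [0,0,30,0,0,0,0.25],
    [0,0,25,0,0,0,0.25],
    [0,0,20,0,0,0,0.25],
    [0,0,10,0,0,0,0.25],
    [0,0,0,0,0,0,0.25],
    [0,0,0,0,0,0,0.6],
    [0,0,0,0,0,0,0.7],
    [0,0,0,0,0,0,0.7],
    [0,0,0,0,0,0,0.7],
    [0,0,0,0,0,0,0.7],
  ],
  force=40,
)

```text
time: 17.25
tool_pos: [534.3, 6.7, 22.2]
tcp_rot: [-180.0, -0.4, -10.9]
ft_force: [-2.2, -2.0, 15.7]
finger_gap: 45.1
grip_force: 38.6
```

apply_moves(
  targets=[
    [0,0,-5,0,0,0,0.7],
    [0,0,-15,0,0,0,0.7],
    [0,0,-30,0,0,0,0.7],
    [0,0,-40,0,0,0,0.7],
    [0,0,-40,0,0,0,0.7],
    [0,0,-20,0,0,0,0.7],
    [0,0,0,0,0,0,0.7],
    [0,0,0,0,0,0,0.7],
  ],
)

```text
time: 18.25
tool_pos: [530.4, 7.4, 167.5]
tcp_rot: [180.0, 0.1, -10.9]
ft_force: [-0.1, -0.4, -2.3]
finger_gap: 44.3
grip_force: 41.0
```

```bash
python3 - <<'E'
from st import *
print(s["time"],np.round(s["tool_pos"],1),np.round(s["tcp_rot"],1),np.round(s["ft_force"],1),round(s["finger_gap"],1))
print(go([465.5,-309.5,170]))
w=optics.snapshot("scene");c=optics.get_calibration("scene")
m=(cv2.cvtColor(w,cv2.COLOR_RGB2GRAY)<95).astype(np.uint8);z=np.zeros_like(m);z[118:160,176:228]=1
k=blob(m*z,(201,139));P=onplane(c,k.reshape(-1,2),32)[:,:2].astype(np.float32);print("pan scene",cv2.minEnclosingCircle(P),cv2.fitEllipse(P))
w=optics.snapshot("top");c=optics.get_calibration("top")
m=(cv2.cvtColor(w,cv2.COLOR_RGB2GRAY)<95).astype(np.uint8);z=np.zeros_like(m);z[215:270,335:390]=1
k=blob(m*z,(362,242));P=onplane(c,k.reshape(-1,2),32)[:,:2].astype(np.float32);print("pan top",cv2.minEnclosingCircle(P),cv2.fitEllipse(P))
E
```

```text
18.25 [530.4   7.4 167.5] [ 1.80e+02  1.00e-01 -1.09e+01] [-0.1 -0.4 -2.3] 44.3
[ -3.8 323.4  -2.5]
pan scene ((468.8094177246094, -310.5554504394531), 63.12156677246094) ((468.8667297363281, -310.46710205078125), (118.24317932128906, 122.44072723388672), 136.02935791015625)
pan top ((464.8014831542969, -309.2980651855469), 61.54016876220703) ((464.7771911621094, -309.4177551269531), (118.55595397949219, 120.71145629882812), 165.59959411621094)
```

The jar is lifted, reading about 1.6–2 N. The two views put the pan at about (466.8,-309.9). Carrying it over.

apply_moves(
  targets=[
    [0,15,0,0,0,0,0.7],
    [0,30,0,0,0,0,0.7],
    [0,40,0,0,0,0,0.7],
    [0,40,0,0,0,0,0.7],
    [-1,40,0,0,0,0,0.7],
    [-1,40,0,0,0,0,0.7],
    [0,40,0,0,0,0,0.7],
    [0,40,0,0,0,0,0.7],
    [0,25,0,0,0,0,0.7],
    [0,13.6,20,0,0,0,0.7],
    [0,0,30,0,0,0,0.7],
    [0,0,25,0,0,0,0.7],
    [0,0,15,0,0,0,0.7],
    [0,0,0,0,0,0,0.7],
    [0,0,0,0,0,0,0.7],
    [0,0,0,0,0,0,0.7],
  ],
)

```text
time: 20.35
tool_pos: [468.7, -310.7, 79.7]
tcp_rot: [179.9, -0.1, -10.9]
ft_force: [0.2, -0.3, -1.3]
finger_gap: 44.7
grip_force: 41.1
```

```bash
python3 - <<'E'
from st import *
print(s["time"],np.round(s["tool_pos"],1),np.round(s["tcp_rot"],1),np.round(s["ft_force"],1),round(s["finger_gap"],1))
print(go([466.8,-309.9,49]))
w=optics.snapshot("wrist");b=optics.snapshot("scene")
o=np.zeros((400,800,3),np.uint8);o[:300,:400]=cv2.resize(w,(400,300));o[:,400:]=cv2.resize(b[90:190,150:250],(400,400),interpolation=cv2.INTER_CUBIC)
cv2.imwrite("pics/s1.png",o[:,:,::-1])
E
```

```text
20.35 [ 468.7 -310.7   79.7] [ 1.799e+02 -1.000e-01 -1.090e+01] [ 0.2 -0.3 -1.3] 44.7
[-2.1 -0.4 30.7]
```

View pics/s1.png

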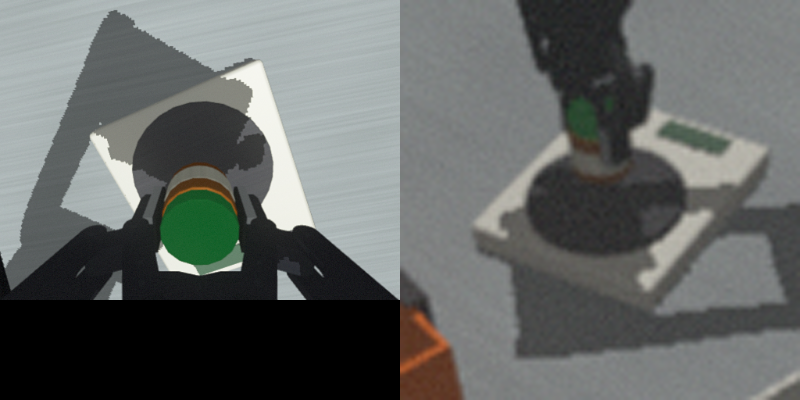

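The jar is held upright over the pan. Lowering it.

apply_moves(
  targets=[
    [-2,0,10,0,0,0,0.7],
    [0,0,10,0,0,0,0.7],
    [0,0,6,0,0,0,0.7],
    [0,0,2,0,0,0,0.7],
    [0,0,1,0,0,0,0.7],
    [0,0,0,0,0,0,0.7],
    [0,0,0,0,0,0,0.7],
  ],
)

```text
time: 21.32
tool_pos: [466.2, -309.9, 49.6]
tcp_rot: [180.0, -0.0, -10.9]
ft_force: [-0.0, -0.5, -1.5]
finger_gap: 44.8
grip_force: 41.4
```

apply_moves(
  targets=[
    [0,0,1,0,0,0,0.7],
    [0,0,0,0,0,0,0.7],
    [0,0,0,0,0,0,0.7],
  ],
)

```text
time: 21.7
tool_pos: [466.1, -309.9, 49.3]
tcp_rot: [180.0, -0.0, -10.9]
ft_force: [-3.4, 1.8, 6.8]
finger_gap: 44.6
grip_force: 42.0
```

Contact, about 8 N. Letting go gently, then backing off upwards.

apply_moves(
  targets=[
    [0,0,-0.6,0,0,0,0.5],
    [0,0,0,0,0,0,0.3],
    [0,0,0,0,0,0,0.25],
    [0,0,0,0,0,0,0.2],
    [0,0,0,0,0,0,0.2],
    [0,0,-10,0,0,0,0.2],
    [0,0,-25,0,0,0,0.2],
    [0,0,-40,0,0,0,0.2],
    [0,0,-50,0,0,0,0.2],
    [0,0,-30,0,0,0,0.2],
    [-10,40,0,0,0,0,0.2],
    [-10,50,0,0,0,0,0.2],
    [-10,50,0,0,0,0,0.2],
    [-10,40,0,0,0,0,0.2],
    [0,0,0,0,0,0,0.2],
    [0,0,0,0,0,0,0.2],
  ],
)

```text
time: 23.7
tool_pos: [392.8, -478.5, 204.3]
tcp_rot: [-180.0, -0.0, -10.9]
ft_force: [0.5, 0.8, 0.2]
finger_gap: 68.2
grip_force: 0.0
```

```bash
python3 - <<'E'
from st import *
print(s["time"],np.round(s["tool_pos"],1),np.round(s["ft_force"],1),round(s["finger_gap"],1))
c_={n:optics.get_calibration(n) for n in("scene","top")};I={n:optics.snapshot(n) for n in c_}
for n,near in(("top",(362,242)),("scene",(201,125))):
  k=blob(mask(I[n],50,80,90),near);P=onplane(c_[n],k.reshape(-1,2),84)[:,:2].astype(np.float32);print("cap",n,cv2.boundingRect(k),cv2.minEnclosingCircle(P))
k=blob(mask(I["top"],100,130,120),(115,232));print("lid",rect(k,c_["top"],27))
o=np.zeros((600,800,3),np.uint8);o[:384,:512]=I["top"];o[300:600,500:800]=cv2.resize(I["scene"][90:190,150:250],(300,300));o[384:,:288]=cv2.resize(I["scene"],(288,216))
cv2.imwrite("pics/f.png",o[:,:,::-1])
E
```

```text
23.7 [ 392.8 -478.5  204.3] [0.5 0.8 0.2] 68.2
cap top (358, 235, 18, 18) ((462.4884338378906, -306.96905517578125), 21.981843948364258)
cap scene (194, 122, 14, 10) ((468.73028564453125, -305.63775634765625), 22.230979919433594)
lid ((489.44390869140625, 364.2066345214844), (138.7750244140625, 128.09500122070312), 5.940386772155762)
```

View pics/f.png

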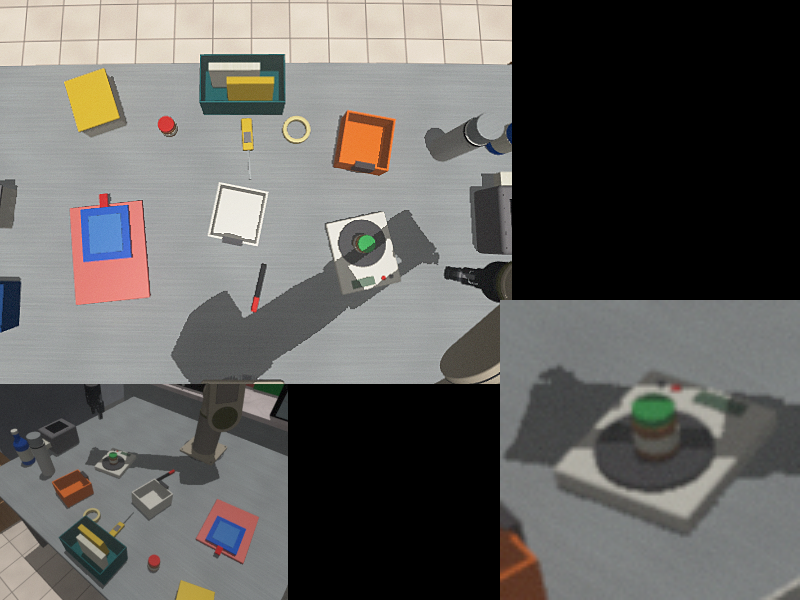

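The final view shows the jar upright on the pan, about 4 mm from its centre, and the lid flat on the board. The other things are where they were, and the arm is clear.

```bash
python3 -c "
from bench import r
print(r.hand_in())"
```

```text
the job is handed in; nothing more can be done
None
```

I handed the job in at about 24 s: the lid lies flat and right way up on the pink board, and the green-capped jar stands upright about 4 mm from the pan's centre. Nothing was dropped and nothing else moved; the judge's verdict isn't shown.

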